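Fit the slicing plate to the mushroom slicer

ROBOT

A 6-joint arm with a two-finger parallel gripper is mounted at the origin on a cart in front of the work surface, level with it; the furniture and walls round the work are solid. World frame = base frame: x ahead of the robot, y to its left, z up, the work surface at z = 0. Lengths are in m, angles in rad, forces in N, time in s.
With the tool pointing down it reaches from about 0.375 to 0.925 m from the base axis. Payload 5.7 kg.
Tool frame: the origin (TCP) lies between the finger pads; the fingertips stand 25 mm ahead of it and the grasp point (between the pads) lies 6 mm ahead of it; y points along the fingers, z is the direction in which the jaws open and shut, and the axes are right-handed (so a half turn about y gives the same grasp; the last joint's range is limited). The gripper opens to 88 mm and grips with 3 to 60 N. Pads are 20 mm wide; open, the fingers measure 115 mm over their backs; the gripper's body (75 mm by 178 mm) begins 61 mm behind the grasp point.
Start: joints at [1.149, 0.359, 1.51, -0, 1.272, -0.115], TCP at [0.181, 0.572, 0.248] pointing down, gripper open.
Joint ranges: [-2.97, 2.97], [-1.01, 2.36], [0.21, 2.38], [-0.96, 4.11], [0.2, 2.71], [-2.98, 2.98]. Speed limits (rad/s): [2.39, 2.39, 3.14, 3.14, 3.14, 3.14].

INTERFACE

Orientations are given as a unit quaternion [w, x, y, z].
In Python, from cell import status, viewer, workorder gives the robot as it stands. The module is installed in compiled form; this text tells all that it offers.
- The arm moves only by the tool carry_out, never from a script. Its argument "series" is a list of rows, each an object of numbers: "dx", "dy", "dz": the shift along the tool's x, y, z in m; "ax", "ay", "az": the turn, a rotation vector about the tool's x, y, z in rad; "gripper": the opening in per cent of the stroke, from 0 (shut) to 100 (fully open). A call has 1 to 10 rows; each row shifts and turns the pose as measured when the row begins, along the tool's axes as they then stand; what a row does not reach is not made up. A row lasts 1/8 s, in which the tool goes at most 62.5 mm and 10.7 degrees, less where a joint would pass 70% of its speed; a pose out of reach is approached as far as the arm can. A call with a gripper value outside its range is refused whole. The fingers move at their own pace and stop on an object; "force" is the grip in N (left out, the last holds). Time passes only in rows, so rows that do not move let the fingers close. It gives the time, the measured TCP pose, the force and the opening at its end, in the units of the state.
- status.state(): the state, without advancing time (a new reading comes with each control period).
- viewer.read_camera(name): name is "scene" or "side" or "wrist"; returns the picture (480x640x3 uint8, red, green, blue); there is no depth.
- viewer.calibration(name): a dict with "camera_matrix" (3x3 intrinsics, pixels), "k1" (the pictures are not rectified: a ray, as slopes to the right and down, at radius r is drawn at 1 + k1 r^2 times it, then the intrinsics apply), "eye" and "orientation" of the camera in the world; the wrist camera has in their place "T_tool_cam" (4x4, takes a point from camera to tool coordinates, whose origin is the TCP and whose axes are the tool frame's). Camera axes: x right, y down, z forward; pixel columns grow to the right and rows downward; lengths in m; the calibration is good to about 2 mm. A picture is of the moment at which its call begins: read the wrist's pose just before it. calibration takes no time and is no camera call.
- workorder.finish_job(): hands the job in, once; it reports no verdict.
The state is a dict: "time_s": time; "qpos": joint angles; "qd": joint speeds; "tau": joint torques, N m; "position": TCP position; "ee_rot": TCP orientation; "wrist_force": force on the tool from outside, world axes, zero at the start; "torque": the same for the moment, N m; "width": opening from 0.0 (shut) to 1.0 (fully open).
Only numpy, scipy, OpenCV 4.12 (cv2) and the standard library are available. Lean on these libraries where they do the work, as an engineer would, in place of code of your own. Each camera call takes 0.05 s, during which the arm holds its last target. There are 200 camera calls.

TASK

Get the mushroom slicer ready for work: take the slicing plate by the grip fin in its middle, hang it level with its two holes over the slicer's two pins, either way round, and press it gently down on the sprung bed until the spring catches at both ends have snapped over its edges. Set it down rather than dropping it, never lean on it or pull at it hard (30 N is too much for the machine), leave the food, bottles and bowl as they are, and let go.

Things in the scene. Friction and masses are not known exactly. Their poses are not given: they have to be found in the camera images.
- plate: stainless slicing plate, 180 mm (its y) x 92 mm (its x) x 6 mm, 0.2 to 0.4 kg, flat on the table, same either way round. Origin: centre of its underside. Two windows with thin blades; in the middle stands a grey grip fin: 44 mm along x, 12 mm thick along y, top 42 mm above the underside (on a foot strip 16 mm wide, 10 mm high). Grip the fin; nothing of the slicer comes near it.
- hole_a (a point): centre of the round through-hole at the plate's +y end, at the underside, 72 mm from the plate's origin; 11 mm in diameter
- hole_b (a point): the same at the plate's -y end. On the way down the plate's ends meet both catches' ramps 16 mm above the free bed top: pushing them back 4 mm takes 2 to 5 N in all. Off centre or turned, the holes bind on the pins and add force down and sideways. Once caught, the plate resists a light upward pull; bed and catches then already press on it with 17 to 20 N, which counts with yours
- slicer: mushroom slicer fixed to the table: two columns 130 mm either side (its y) carry a white head with two upright pins, a black sprung bed and a spring catch at each end; knobs reach to 172 mm. Origin: on the table under the head's middle, z up. The head was left clamped anywhere within 36 mm along the columns, height NOT measured: the free bed top is 105 to 141 mm above the table.
- pin_l_axis (a point): on the axis of the steel pin at the slicer's +y side, 72 mm from its middle. Use its x and y only: it is drawn at 105 mm, whatever the head's height. The pin is 9.5 mm thick up to 22 mm above the free bed top, then tapers to a 4 mm tip at 32 mm
- pin_r_axis (a point): the same for the pin at the slicer's -y side. Between the pins lies the sprung bed: it yields from about 3 N on, then 3 N per mm, dead stop 6 mm down. A steel spring catch at each end snaps over the plate's upper face when its underside is about 2.5 mm below the free bed top; that takes 9 to 13 N on the plate if the pins do not bind. Let go, the plate rises to about 2 mm and is held
- catch_bowl: dark speckled bowl, 124 mm wide, 56 mm high, standing on the table under the slicer's head
- mushroom_a: king oyster mushroom, 110 x 60 x 62 mm, on the table between the robot and the slicer
- mushroom_c: king oyster mushroom, 103 x 67 x 55 mm, behind the plate
- pepper_jar: spice jar with dark lid, 44 mm wide, 96 mm high, left of the slicer
- fish_sauce: slim sauce bottle, 47 mm wide, 188 mm high, left of the slicer

How it is judged:
On the way:
1. the plate, level and with both holes over the pins, is pressed down on the slicer (((horizontal distance between hole_a and pin_l_axis below 0.003 m and horizontal distance between hole_b and pin_r_axis below 0.003 m) or (horizontal distance between hole_a and pin_r_axis below 0.003 m and horizontal distance between hole_b and pin_l_axis below 0.003 m)) and angle between the z axis of plate and the z axis of slicer, either way round below 0.06 rad and contact force between plate and slicer above 8 N), for 0.04 s.
At the end, for the whole second after the job is handed in: Both holes lie on the pins' axes within 3 mm (either way round); the plate is level within 0.02 rad and at rest, clamped between the sprung bed and both catches (contact forces on it add up to over 11.5 N with nobody pressing; a plate that merely lies between open catches shows under 9 N) (((horizontal distance between hole_a and pin_l_axis below 0.003 m and horizontal distance between hole_b and pin_r_axis below 0.003 m) or (horizontal distance between hole_a and pin_r_axis below 0.003 m and horizontal distance between hole_b and pin_l_axis below 0.003 m)) and angle between the z axis of plate and the z axis of slicer, either way round below 0.02 rad and contact force between plate and slicer above 11.5 N and linear speed of plate below 0.02 m/s); the robot touches nothing.
It fails at once if the plate or the fingers load the slicer with more than 30 N (all contact forces added up) (contact force between any of plate, the fingers and slicer above 30 N).
It fails at once if the plate is dropped on the slicer (faster than 0.4 m/s close above it) (horizontal distance between plate and slicer below 0.04 m and z of plate in the frame of slicer below 0.175 m and linear speed of plate above 0.4 m/s).
It fails at once if the food, bottles or bowl are pushed about (more than 30 mm) (distance of any of catch_bowl, mushroom_a, mushroom_c, pepper_jar, fish_sauce from where it was at the start of the episode above 0.03 m).
It also fails if it takes over 64 s, if anything falls off the work surface, if the arm or the gripper's body presses on something with over 40 N, if the wrist force passes 120 N, or if a joint passes its speed limit or range.

## Working session

There is one attempt and no reset: what is moved stays moved. The work goes in short steps, Python scripts to look and compute and a tool call to move; the robot and the scene stay as the last step left them, time stands still between calls to the robot, and variables do not carry over. Pictures are saved under pics/ and viewed, about 8 in all and at most 12, crops included, and the job is handed in when it is done.

Besides the shell and the picture viewer there is one more tool, called as name([rows], argument=value, ...), one row to a line, values as JSON. carry_out: Moves the arm, as the interface text tells. Its arguments: {"type":"object","properties":{"series":{"type":"array"},"force":{"type":"number"}},"required":["series"]}

```bash
mkdir -p pics
python3 - <<'E'
from cell import status, viewer
import cv2
print(status.state())
for n in ("scene","side","wrist"):
    print(n,viewer.calibration(n))
    cv2.imwrite(f"pics/{n}0.png",viewer.read_camera(n)[:,:,::-1])
E
```

```text
{'time_s': 0.0, 'qpos': array([ 1.14893595e+00,  3.59461238e-01,  1.51141979e+00,  2.55357383e-05,
        1.27252002e+00, -1.15086960e-01]), 'qd': array([ 0.00158699, -0.00098115, -0.00136986,  0.00014051, -0.00114343,
        0.0003923 ]), 'tau': array([ 6.77365224e-04, -5.15383029e+01, -2.70726764e+01,  6.74436218e-02,
        3.51793785e-02, -1.37115262e-04]), 'position': array([0.18091549, 0.57139647, 0.24684044]), 'ee_rot': array([-0.69818999,  0.69941834, -0.10821648,  0.10786065]), 'wrist_force': array([ 0.32199418,  0.1136517 , -0.3238568 ]), 'torque': array([-0.03810794, -0.00594034,  0.00733685]), 'width': 0.9999755955264211}
scene {'camera_matrix': array([[486.63493768,   0.        , 332.86489958],
       [  0.        , 486.63493768, 244.28250888],
       [  0.        ,   0.        ,   1.        ]]), 'k1': -0.014264108512312324, 'eye': array([-0.37207577, -0.79753877,  0.70396483]), 'orientation': array([-0.46593596,  0.76967712, -0.37829322,  0.21770405])}
side {'camera_matrix': array([[600.31594871,   0.        , 324.91181437],
       [  0.        , 600.31594871, 233.95392671],
       [  0.        ,   0.        ,   1.        ]]), 'k1': -0.18030508705380635, 'eye': array([ 0.44430731, -1.2069832 ,  1.00845951]), 'orientation': array([-0.42682151,  0.90373402, -0.02403066,  0.02259976])}
wrist {'camera_matrix': array([[417.08088067,   0.        , 312.14066836],
       [  0.        , 417.08088067, 237.19344428],
       [  0.        ,   0.        ,   1.        ]]), 'k1': -0.04088105968823398, 'T_tool_cam': array([[ 5.68943814e-04,  9.56184802e-01,  2.92763217e-01,
        -7.91154900e-02],
       [ 8.21962515e-06, -2.92763268e-01,  9.56184955e-01,
        -1.37597681e-01],
       [ 9.99999838e-01, -5.41609111e-04, -1.74425331e-04,
         1.34986831e-05],
       [ 0.00000000e+00,  0.00000000e+00,  0.00000000e+00,
         1.00000000e+00]])}
```

View pics/scene0.png

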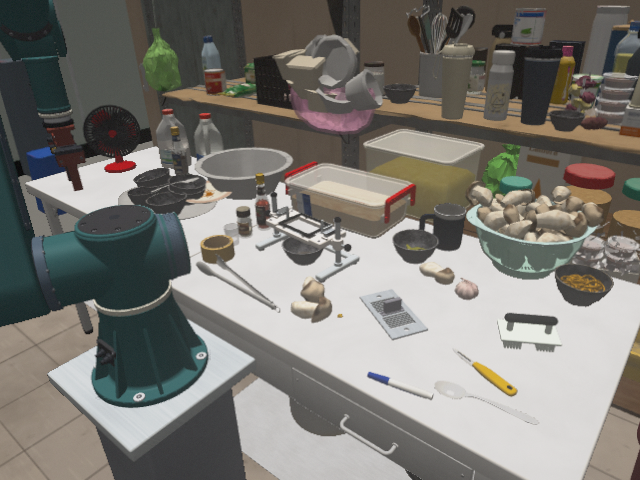

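View pics/side0.png

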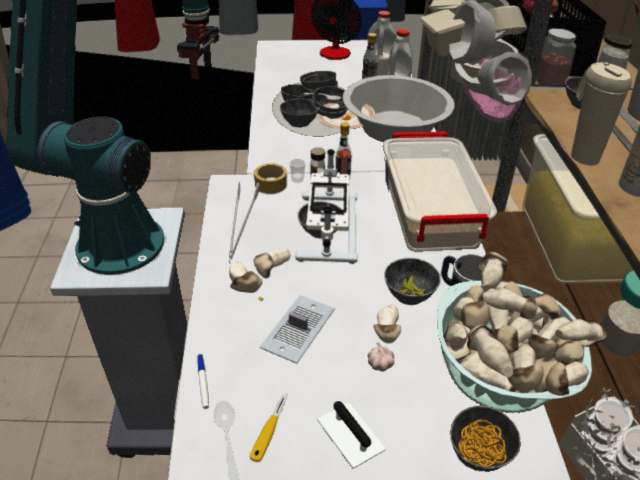

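```bash
cat > h.py <<'E'
import numpy as np, cv2
from scipy.spatial.transform import Rotation as R
from cell import status, viewer
def rot(q): return R.from_quat(np.r_[q[1:],q[0]]).as_matrix()
def tool():
    s=status.state(); T=np.eye(4); T[:3,:3]=rot(s['ee_rot']); T[:3,3]=s['position']; return T,s
def cam(n,T=None):
    c=viewer.calibration(n); M=np.eye(4)
    if n=='wrist': M=(tool()[0] if T is None else T)@c['T_tool_cam']
    else: M[:3,:3]=rot(c['orientation']); M[:3,3]=c['eye']
    return c['camera_matrix'],np.array([c['k1'],0,0,0.]),M
def rays(C,uv):
    K,d,M=C
    # drawn = ideal*(1+k1 r^2), the OpenCV model
    p=cv2.undistortPointsIter(np.array(uv,float).reshape(-1,1,2),K,d,None,None,(3,100,1e-12)).reshape(-1,2)
    v=np.c_[p,np.ones(len(p))]@M[:3,:3].T
    return M[:3,3],v/np.linalg.norm(v,axis=1)[:,None]
def onz(C,uv,z):
    o,v=rays(C,uv); return o+v*((z-o[2])/v[:,2])[:,None]
def proj(C,P):
    K,d,M=C; W=np.linalg.inv(M); P=np.atleast_2d(np.array(P,float))
    return cv2.projectPoints(P.reshape(-1,1,3),cv2.Rodrigues(W[:3,:3])[0],W[:3,3],K,d)[0].reshape(-1,2)
def tri(CA,a,CB,b):
    o1,v1=rays(CA,[a]);o2,v2=rays(CB,[b]);v1=v1[0];v2=v2[0]
    t=np.linalg.lstsq(np.c_[v1,-v2],o2-o1,rcond=None)[0]
    return (o1+t[0]*v1+o2+t[1]*v2)/2, np.linalg.norm(o1+t[0]*v1-o2-t[1]*v2)
np.set_printoptions(precision=4,suppress=True)
E
python3 - <<'E'
from h import *
S=cam('side')
c=onz(S,[(302,296),(335,310),(296,360),(261,346)],.005); print(c,c.mean(0))
for i in range(4): print(np.linalg.norm(c[i]-c[i-1]))
print(onz(S,[(310,190),(352,190),(297,256),(355,256)],.01))
print(tool()[0])
im=viewer.read_camera('side'); cv2.imwrite('pics/c1.png',cv2.resize(im[140:280,270:380,::-1],None,fx=4,fy=4,interpolation=2))
im=cv2.imread('pics/scene0.png'); cv2.imwrite('pics/c2.png',cv2.resize(im[180:290,220:380],None,fx=5,fy=5,interpolation=2))
E
```

```text
[[ 0.4733 -0.2153  0.005 ]
 [ 0.5472 -0.2634  0.005 ]
 [ 0.4541 -0.4046  0.005 ]
 [ 0.3798 -0.3633  0.005 ]] [ 0.4636 -0.3117  0.005 ]
0.17513660506833914
0.08819693674496265
0.16912767746190804
0.08502766206199197
[[ 0.5104  0.2056  0.01  ]
 [ 0.6315  0.2015  0.01  ]
 [ 0.4654 -0.0792  0.01  ]
 [ 0.611  -0.085   0.01  ]]
[[ 0.9533 -0.0006  0.302   0.181 ]
 [-0.302  -0.0013  0.9533  0.5715]
 [-0.0002 -1.     -0.0014  0.247 ]
 [ 0.      0.      0.      1.    ]]
```

View pics/c1.png

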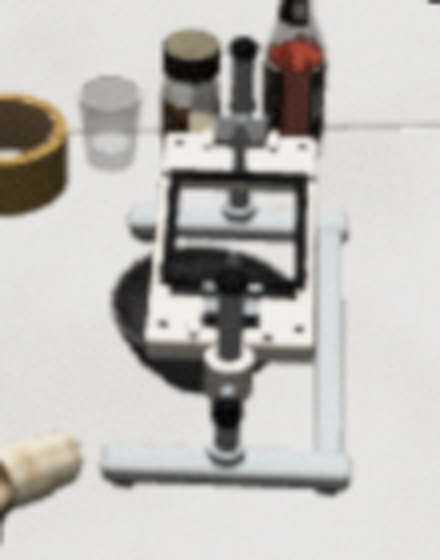

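View pics/c2.png

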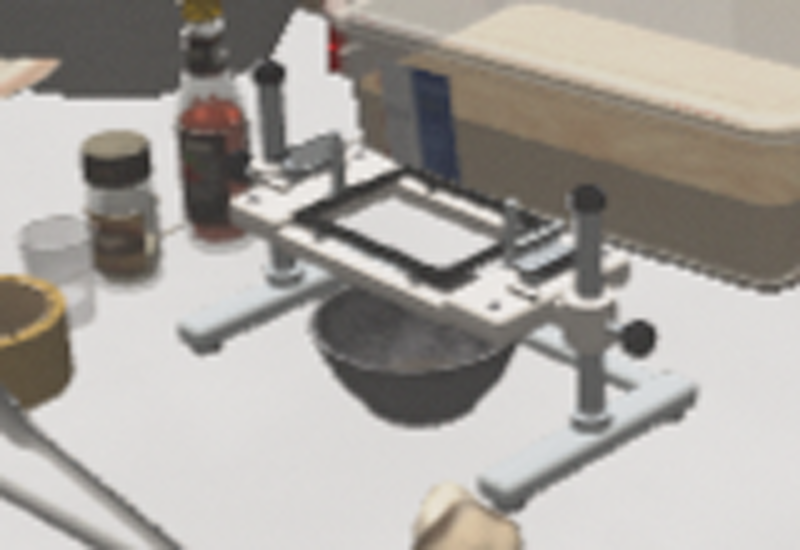

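Run:
```python
from h import *
S=cam('side');C=cam('scene')
f=lambda x,y:(270+x/4,140+y/4); g=lambda x,y:(220+x/5,180+y/5)
P={}
for n,a,b in [('nearcap',(233,270),(588,190)),('nearbase',(226,450),(590,420)),('farcap',(243,45),(268,70)),('farbase',(239,212),(284,272)),('pinl',(234,120),(338,145)),('pinr',(233,265),(510,205)),('nearknob',(227,410),(638,337))]:
    P[n],e=tri(S,f(*a),C,g(*b)); print(n,P[n],e)
d=P['farbase']-P['nearbase'];print(np.degrees(np.arctan2(d[1],d[0])),np.linalg.norm(d),(P['farbase']+P['nearbase'])/2,(P['farcap']+P['nearcap'])/2)
```

```text
nearcap [ 0.5401 -0.0825  0.1627] 0.0006379384253338235
nearbase [ 0.5391 -0.0826  0.023 ] 0.0012862915643842101
farcap [0.5641 0.1746 0.16  ] 0.002836454742132037
farbase [0.5648 0.1745 0.0242] 0.006357048573827367
pinl [0.5548 0.1143 0.1346] 0.005255592221582263
pinr [ 0.5443 -0.0283  0.1322] 0.011000367571188661
nearknob [ 0.5359 -0.1187  0.0874] 0.0028521227435996934
84.28127905909315 0.25836719915242035 [0.5519 0.0459 0.0236] [0.5521 0.0461 0.1614]
```

carry_out([
  {"dx": 0.048, "dz": -0.036, "gripper": 100},
  {"dx": 0.048, "dz": -0.036},
  {"dx": 0.048, "dz": -0.036},
  {"dx": 0.048, "dz": -0.036},
  {"dx": 0.048, "dz": -0.036},
  {"dx": 0.048, "dz": -0.036},
  {"dx": 0.048, "dz": -0.036},
  {"dx": 0.048, "dz": -0.036},
  {"dx": 0.048, "dz": -0.036},
  {"dx": 0.03, "dz": -0.02},
])

```text
invalid input
```

carry_out([
  {"dx": 0.048, "dy": 0, "dz": -0.036, "ax": 0, "ay": 0, "az": 0, "gripper": 100},
  {"dx": 0.048, "dy": 0, "dz": -0.036, "ax": 0, "ay": 0, "az": 0, "gripper": 100},
  {"dx": 0.048, "dy": 0, "dz": -0.036, "ax": 0, "ay": 0, "az": 0, "gripper": 100},
])

```text
time_s: 0.57
position: [0.2865, 0.4253, 0.2464]
ee_rot: [0.699, -0.699, 0.106, -0.106]
wrist_force: [-0.3, 0.3, 0.1]
width: 1.002
```

carry_out([
  {"dx": 0.046, "dy": 0, "dz": -0.035, "ax": 0, "ay": 0, "az": 0, "gripper": 100},
  {"dx": 0.046, "dy": 0, "dz": -0.035, "ax": 0, "ay": 0, "az": 0, "gripper": 100},
  {"dx": 0.046, "dy": 0, "dz": -0.035, "ax": 0, "ay": 0, "az": 0, "gripper": 100},
  {"dx": 0.046, "dy": 0, "dz": -0.035, "ax": 0, "ay": 0, "az": 0, "gripper": 100},
  {"dx": 0.046, "dy": 0, "dz": -0.035, "ax": 0, "ay": 0, "az": 0, "gripper": 100},
  {"dx": 0.046, "dy": 0, "dz": -0.035, "ax": 0, "ay": 0, "az": 0, "gripper": 100},
  {"dx": 0.046, "dy": 0, "dz": -0.035, "ax": 0, "ay": 0, "az": 0, "gripper": 100},
  {"dx": 0.046, "dy": 0, "dz": -0.035, "ax": 0, "ay": -0.1, "az": 0, "gripper": 100},
  {"dx": 0, "dy": 0, "dz": 0, "ax": 0, "ay": -0.1, "az": 0, "gripper": 100},
  {"dx": 0, "dy": 0, "dz": 0, "ax": 0, "ay": 0, "az": 0, "gripper": 100},
])

```text
time_s: 1.82
position: [0.5652, 0.0315, 0.2462]
ee_rot: [0.707, -0.706, 0.034, -0.037]
wrist_force: [0.8, -0.7, 0.6]
width: 1.002
```

Run:
```python
from h import *
T,s=tool(); print(T, s['qpos'])
im=viewer.read_camera('wrist'); np.savez('w1.npz',T=T,im=im); cv2.imwrite('pics/w1.png',im[:,:,::-1])
```

```text
[[ 0.995   0.0033  0.1001  0.5652]
 [-0.1001  0.0014  0.995   0.0315]
 [ 0.0032 -1.      0.0018  0.2462]
 [ 0.      0.      0.      1.    ]] [-0.0675  0.3099  1.5891  0.0018  1.2393 -1.5386]
```

View pics/w1.png

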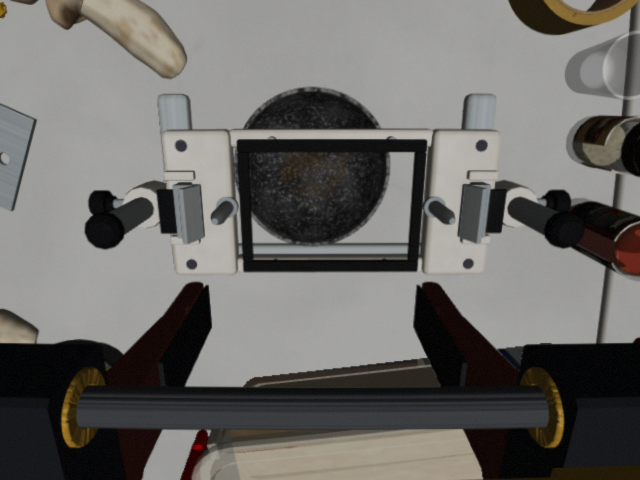

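Run:
```python
from h import *
im=np.load('w1.npz')['im'][:,:,::-1]
a=im[180:245,190:265];b=im[180:245,405:480]
cv2.imwrite('pics/c3.png',np.hstack([cv2.resize(q,None,fx=5,fy=5,interpolation=cv2.INTER_NEAREST) for q in(a,b)]))
```

```text
(no output)
```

View pics/c3.png

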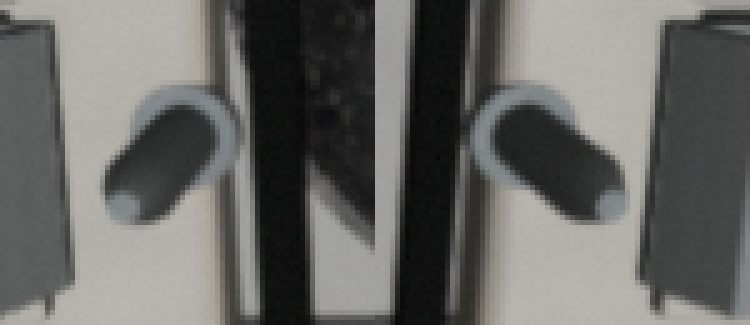

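Run:
```python
from h import *
from scipy.optimize import brentq
d=np.load('w1.npz'); C=cam('wrist',d['T'])
for uv in ([(214.6,221.2),(451.8,220.6)],[(226.8,206.6),(434.8,206.6)]):
    f=lambda z:np.linalg.norm(np.subtract(*onz(C,uv,z)))-.144
    z=brentq(f,.02,.2); p=onz(C,uv,z); v=p[1]-p[0]; print(z,p,p.mean(0),np.degrees(np.arctan2(v[1],v[0])))
```

```text
0.13964102380096 [[ 0.5451 -0.0261  0.1396]
 [ 0.5592  0.1172  0.1396]] [0.5521 0.0456 0.1396] 84.35969057360258
0.10229346929474303 [[ 0.5447 -0.0258  0.1023]
 [ 0.5592  0.1174  0.1023]] [0.5519 0.0458 0.1023] 84.21925250728167
```

carry_out([
  {"dx": -0.011, "dy": 0, "dz": -0.0586, "ax": 0, "ay": 0, "az": 0, "gripper": 100},
  {"dx": -0.011, "dy": 0, "dz": -0.0586, "ax": 0, "ay": 0, "az": 0, "gripper": 100},
  {"dx": -0.011, "dy": 0, "dz": -0.0586, "ax": 0, "ay": 0, "az": 0, "gripper": 100},
  {"dx": -0.011, "dy": 0, "dz": -0.0586, "ax": 0, "ay": 0, "az": 0, "gripper": 100},
  {"dx": -0.011, "dy": 0, "dz": -0.0586, "ax": 0, "ay": 0, "az": 0, "gripper": 100},
  {"dx": -0.011, "dy": 0, "dz": -0.0586, "ax": 0, "ay": 0, "az": 0, "gripper": 100},
  {"dx": 0, "dy": 0.025, "dz": 0, "ax": 0, "ay": 0.16, "az": 0, "gripper": 100},
  {"dx": 0, "dy": 0.025, "dz": 0, "ax": 0, "ay": 0.16, "az": 0, "gripper": 100},
  {"dx": 0, "dy": 0.025, "dz": 0, "ax": 0, "ay": 0.16, "az": 0, "gripper": 100},
  {"dx": 0, "dy": 0.025, "dz": 0, "ax": 0, "ay": 0, "az": 0, "gripper": 100},
])

```text
time_s: 3.12
position: [0.4647, -0.315, 0.1464]
ee_rot: [-0.675, 0.675, -0.206, 0.215]
wrist_force: [0.3, -0.3, 0.1]
width: 0.999
```

Run:
```python
from h import *
T,s=tool(); print(T, s['qpos'])
im=viewer.read_camera('wrist'); np.savez('w2.npz',T=T,im=im); cv2.imwrite('pics/w2.png',im[:,:,::-1])
```

```text
[[ 0.8232  0.0122  0.5676  0.4647]
 [-0.5676 -0.0041  0.8233 -0.315 ]
 [ 0.0124 -0.9999  0.0035  0.1464]
 [ 0.      0.      0.      1.    ]] [-0.7219  0.4102  1.7168  0.0059  1.0027 -1.6922]
```

View pics/w2.png

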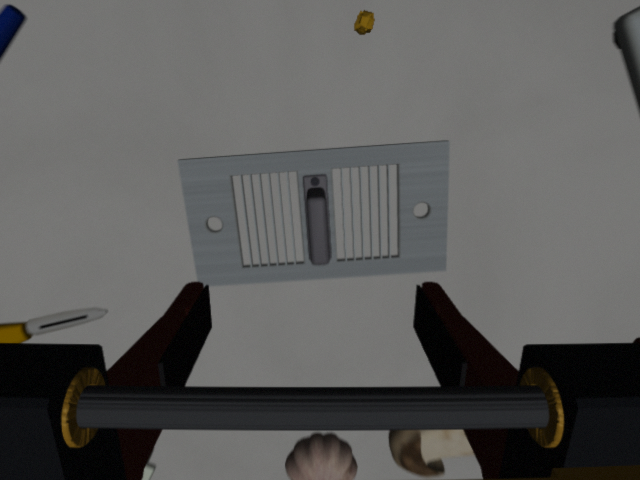

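```bash
cat >> h.py <<'E'
def blob(im,u,v,r=16):
    """centre of the bright hole near (u,v), Otsu in a window"""
    g=cv2.cvtColor(im,cv2.COLOR_RGB2GRAY)[v-r:v+r+1,u-r:u+r+1]
    g=cv2.GaussianBlur(cv2.resize(g,None,fx=8,fy=8,interpolation=cv2.INTER_CUBIC),(9,9),0)
    _,m=cv2.threshold(g,0,255,cv2.THRESH_OTSU)
    cs=cv2.findContours(m,cv2.RETR_LIST,cv2.CHAIN_APPROX_NONE)[0]
    c0=(r+.5)*8
    cs=[c for c in cs if 60<len(c)<600 and cv2.pointPolygonTest(c,(c0,c0),False)>0]
    c=max(cs,key=cv2.contourArea); e=cv2.fitEllipse(c)
    return (np.array(e[0])+.5)/8-.5+[u-r,v-r], np.array(e[1])/8
E
python3 - <<'E'
from h import *
d=np.load('w2.npz'); C=cam('wrist',d['T']); T=d['T']
a,ea=blob(d['im'],215,224); b,eb=blob(d['im'],422,210); print(a,ea,b,eb)
p=onz(C,[a,b],.006); v=p[1]-p[0]; m=p.mean(0); print(p,m,np.linalg.norm(v),np.degrees(np.arctan2(v[1],v[0])))
f=onz(C,[(316,196),(320,263)],.042); print('fin top ends',f)
print('corners',onz(C,[(179,158.5),(448,140.5),(446,271),(197,284)],.006))
print('delta tool',T[:3,:3].T@(m-T[:3,3]), 'tool z angle',np.degrees(np.arctan2(T[1,2],T[0,2])))
E
```

```text
[214.5435 223.0855] [11.5151 14.131 ] [419.995  209.0688] [11.8612 14.6352]
[[ 0.4248 -0.3683  0.006 ]
 [ 0.497  -0.2464  0.006 ]] [ 0.4609 -0.3073  0.006 ] 0.1416381962513141 59.36246131644263
fin top ends [[ 0.4424 -0.2959  0.042 ]
 [ 0.4786 -0.3177  0.042 ]]
corners [[ 0.3767 -0.3599  0.006 ]
 [ 0.4675 -0.2079  0.006 ]
 [ 0.5475 -0.2539  0.006 ]
 [ 0.4534 -0.4075  0.006 ]]
delta tool [-0.0093  0.1403  0.0037] tool z angle 55.41630363531266
```

carry_out([
  {"dx": -0.0093, "dy": 0.03, "dz": 0.0037, "ax": -0.0035, "ay": -0.069, "az": 0.0124, "gripper": 60},
  {"dx": 0, "dy": 0.03, "dz": 0, "ax": 0, "ay": 0, "az": 0, "gripper": 60},
  {"dx": 0, "dy": 0, "dz": 0, "ax": 0, "ay": 0, "az": 0, "gripper": 60},
])

```text
time_s: 3.55
position: [0.4584, -0.3028, 0.083]
ee_rot: [0.683, -0.682, 0.187, -0.184]
wrist_force: [0.6, -0.1, 0.6]
width: 0.695
```

Run:
```python
from h import *
T,s=tool(); print(T, s['qpos'])
m=np.array([.461,-.3073,.040]); print(T[:3,:3].T@(m-T[:3,3]),np.degrees(np.arctan2(T[1,2],T[0,2])))
```

```text
[[ 0.8621 -0.0043  0.5068  0.4584]
 [-0.5068  0.0031  0.8621 -0.3028]
 [-0.0053 -1.      0.0005  0.083 ]
 [ 0.      0.      0.      1.    ]] [-0.7092  0.4918  1.7817 -0.0005  0.8734 -1.7482]
[ 0.0048  0.043  -0.0026] 59.549925881491575
```

carry_out([
  {"dx": 0.0048, "dy": 0.0, "dz": -0.0026, "ax": 0, "ay": 0.003, "az": -0.005, "gripper": 60},
  {"dx": 0, "dy": 0.02, "dz": 0, "ax": 0, "ay": 0, "az": 0, "gripper": 60},
  {"dx": 0, "dy": 0.015, "dz": 0, "ax": 0, "ay": 0, "az": 0, "gripper": 60},
  {"dx": 0, "dy": 0.0, "dz": 0, "ax": 0, "ay": 0, "az": 0, "gripper": 60},
])

```text
time_s: 4.05
position: [0.4654, -0.3102, 0.0524]
ee_rot: [-0.681, 0.683, -0.184, 0.19]
wrist_force: [0.3, 0.2, -0.7]
width: 0.598
```

Run:
```python
from h import *
T,s=tool(); print(T, s['qpos'],s['wrist_force'])
m=np.array([.461,-.3073,.040]); print(T[:3,:3].T@(m-T[:3,3]),np.degrees(np.arctan2(T[1,2],T[0,2])))
```

```text
[[ 0.8602  0.0073  0.5099  0.4654]
 [-0.5098 -0.0056  0.8602 -0.3102]
 [ 0.0092 -1.     -0.0011  0.0524]
 [ 0.      0.      0.      1.    ]] [-0.7118  0.5434  1.7907  0.0007  0.7982 -1.748 ] [ 0.314   0.2234 -0.7087]
[-0.0053  0.0124  0.0003] 59.34422426598501
```

carry_out([
  {"dx": 0, "dy": 0.0, "dz": 0, "ax": 0, "ay": 0, "az": 0, "gripper": 60},
])

```text
time_s: 4.18
position: [0.4658, -0.3106, 0.0531]
ee_rot: [-0.681, 0.683, -0.184, 0.19]
wrist_force: [-0.1, -0.3, -0.5]
width: 0.598
```

Run:
```python
from h import *
for i in range(6):
    T,s=tool(); print(s['time_s'],T[:3,3],T[2],s['qpos'],s['qd'])
    viewer.read_camera('wrist')
```

```text
4.175 [ 0.4658 -0.3106  0.0531] [ 0.0103 -0.9999 -0.0013  0.0531] [-0.7118  0.5425  1.7898  0.0008  0.7989 -1.7479] [ 0.0011 -0.0013 -0.0023  0.0008  0.0019  0.0007]
4.225 [ 0.4658 -0.3106  0.0531] [ 0.0103 -0.9999 -0.0013  0.0531] [-0.7118  0.5425  1.7899  0.0008  0.7988 -1.7479] [ 0.     -0.0004  0.0027 -0.0015 -0.0043 -0.0023]
4.275 [ 0.4658 -0.3105  0.0531] [ 0.0102 -0.9999 -0.0013  0.0531] [-0.7117  0.5425  1.7901  0.0008  0.7988 -1.748 ] [ 0.001   0.0014  0.0033 -0.0006 -0.0016 -0.001 ]
4.325 [ 0.4657 -0.3104  0.053 ] [ 0.0101 -0.9999 -0.0013  0.053 ] [-0.7118  0.5426  1.7902  0.0008  0.7986 -1.748 ] [-0.0024  0.0017  0.0056  0.0015 -0.0006  0.0012]
4.375 [ 0.4656 -0.3104  0.0529] [ 0.01   -0.9999 -0.0012  0.0529] [-0.7117  0.5427  1.7904  0.0008  0.7985 -1.748 ] [ 0.0005  0.0032  0.0024  0.0002 -0.0029  0.0019]
4.425 [ 0.4655 -0.3103  0.0528] [ 0.0097 -1.     -0.0012  0.0528] [-0.7118  0.5428  1.7905  0.0008  0.7985 -1.748 ] [ 0.0012  0.0036  0.0017  0.0002 -0.0007  0.0017]
```

carry_out([
  {"dx": -0.004, "dy": 0.003, "dz": 0.0, "ax": 0, "ay": 0, "az": 0.008, "gripper": 60},
  {"dx": 0, "dy": 0.003, "dz": 0, "ax": 0, "ay": 0, "az": 0, "gripper": 60},
  {"dx": 0, "dy": 0.003, "dz": 0, "ax": 0, "ay": 0, "az": 0, "gripper": 60},
  {"dx": 0, "dy": 0.0, "dz": 0, "ax": 0, "ay": 0, "az": 0, "gripper": 60},
])

```text
time_s: 4.97
position: [0.4616, -0.308, 0.043]
ee_rot: [-0.682, 0.682, -0.187, 0.187]
wrist_force: [-0.1, 0.0, -0.6]
width: 0.599
```

```bash
cat > g.py <<'E'
from h import *
import sys
def go(m):
    T,s=tool(); print(s['time_s'],'z',T[2,3],'up xyz',T[2,:3],'F',s['wrist_force'],'tq',s['torque'],'w',s['width'])
    print('delta',T[:3,:3].T@(np.array(m)-T[:3,3]),'ang',np.degrees(np.arctan2(T[1,2],T[0,2])))
if __name__=='__main__': go([float(x) for x in sys.argv[1:4]])
E
python3 g.py .461 -.3073 .04
```

```text
4.975 z 0.04298334760506077 up xyz [ 0.0006 -1.     -0.0011] F [-0.09    0.0019 -0.6155] tq [ 0.0177 -0.0269 -0.0053] w 0.5986693093801623
delta [-0.0009  0.003   0.0002] ang 59.3415111710676
```

carry_out([
  {"dx": -0.001, "dy": 0.003, "dz": 0.0, "ax": 0.001, "ay": 0, "az": 0, "gripper": 40},
  {"dx": 0, "dy": 0, "dz": 0, "ax": 0, "ay": 0, "az": 0, "gripper": 5},
  {"dx": 0, "dy": 0, "dz": 0, "ax": 0, "ay": 0, "az": 0, "gripper": 5},
  {"dx": 0, "dy": 0.0, "dz": 0, "ax": 0, "ay": 0, "az": 0, "gripper": 5},
  {"dx": 0, "dy": 0.0, "dz": 0, "ax": 0, "ay": 0, "az": 0, "gripper": 5},
], force=45)

```text
time_s: 5.6
position: [0.4608, -0.3075, 0.0398]
ee_rot: [-0.682, 0.682, -0.187, 0.187]
wrist_force: [-0.3, -0.4, -1.1]
width: 0.135
```

```bash
python3 g.py .461 -.3073 .04
```

```text
5.6 z 0.03978618342869611 up xyz [ 0.0008 -1.     -0.0001] F [-0.2632 -0.4006 -1.0843] tq [-0.0197 -0.0249 -0.0197] w 0.13524075766737712
delta [ 0.0001 -0.0002  0.0003] ang 59.34251664685691
```

carry_out([
  {"dx": 0, "dy": -0.006, "dz": 0.0, "ax": 0, "ay": 0, "az": 0, "gripper": 5},
  {"dx": 0, "dy": -0.02, "dz": 0, "ax": 0, "ay": 0, "az": 0, "gripper": 5},
  {"dx": 0, "dy": -0.04, "dz": 0, "ax": 0, "ay": 0, "az": 0, "gripper": 5},
  {"dx": 0, "dy": -0.04, "dz": 0, "ax": 0, "ay": 0, "az": 0, "gripper": 5},
  {"dx": 0, "dy": -0.04, "dz": 0, "ax": 0, "ay": 0, "az": 0, "gripper": 5},
  {"dx": 0, "dy": -0.04, "dz": 0, "ax": 0, "ay": 0, "az": 0, "gripper": 5},
  {"dx": 0, "dy": -0.02, "dz": 0, "ax": 0, "ay": 0, "az": 0, "gripper": 5},
  {"dx": 0, "dy": 0, "dz": 0, "ax": 0, "ay": 0, "az": 0, "gripper": 5},
])

```text
time_s: 6.6
position: [0.4579, -0.305, 0.2512]
ee_rot: [0.683, -0.681, 0.189, -0.185]
wrist_force: [0.4, 0.1, -4.7]
width: 0.138
```

```bash
python3 g.py .552 .0457 .25
```

```text
6.6 z 0.2511660341470138 up xyz [-0.007  -1.      0.0014] F [ 0.3585  0.1022 -4.7377] tq [-0.0028 -0.0022 -0.0599] w 0.13813846045013148
delta [-0.0979  0.0024  0.3496] ang 59.33951741085096
```

carry_out([
  {"dx": -0.0122, "dy": 0, "dz": 0.0437, "ax": 0, "ay": 0, "az": -0.003, "gripper": 5},
  {"dx": -0.0122, "dy": 0, "dz": 0.0437, "ax": 0, "ay": 0, "az": 0, "gripper": 5},
  {"dx": -0.0122, "dy": 0, "dz": 0.0437, "ax": 0, "ay": 0, "az": 0, "gripper": 5},
  {"dx": -0.0122, "dy": 0, "dz": 0.0437, "ax": 0, "ay": 0, "az": 0, "gripper": 5},
  {"dx": -0.0122, "dy": 0, "dz": 0.0437, "ax": 0, "ay": 0, "az": 0, "gripper": 5},
  {"dx": -0.0122, "dy": 0, "dz": 0.0437, "ax": 0, "ay": 0, "az": 0, "gripper": 5},
  {"dx": -0.0122, "dy": 0, "dz": 0.0437, "ax": 0, "ay": 0, "az": 0, "gripper": 5},
  {"dx": -0.0122, "dy": 0, "dz": 0.0437, "ax": 0, "ay": 0, "az": 0, "gripper": 5},
  {"dx": 0, "dy": 0, "dz": 0, "ax": 0, "ay": -0.14, "az": 0, "gripper": 5},
  {"dx": 0, "dy": 0, "dz": 0, "ax": 0, "ay": -0.14, "az": 0, "gripper": 5},
])

```text
time_s: 7.85
position: [0.546, 0.0586, 0.2366]
ee_rot: [0.703, -0.7, 0.097, -0.079]
wrist_force: [0.1, -1.1, -3.5]
width: 0.136
```

carry_out([
  {"dx": 0, "dy": 0, "dz": 0, "ax": 0, "ay": -0.14, "az": 0, "gripper": 5},
  {"dx": 0, "dy": 0, "dz": 0, "ax": 0, "ay": 0, "az": 0, "gripper": 5},
  {"dx": 0, "dy": 0, "dz": 0, "ax": 0, "ay": 0, "az": 0, "gripper": 5},
])

```text
time_s: 8.22
position: [0.543, 0.0593, 0.2323]
ee_rot: [0.708, -0.704, 0.05, -0.026]
wrist_force: [-0.3, -0.1, -4.5]
width: 0.134
```

```bash
python3 g.py .552 .0457 .25
```

```text
8.225 z 0.23230454362931738 up xyz [-0.0341 -0.9994  0.0048] F [-0.2595 -0.0928 -4.4783] tq [ 0.022  -0.0319 -0.0026] w 0.13412741077894935
delta [ 0.0098 -0.0181 -0.0124] ang 83.83782145938913
```

carry_out([
  {"dx": 0.005, "dy": 0.005, "dz": -0.006, "ax": -0.003, "ay": -0.004, "az": -0.017, "gripper": 5},
  {"dx": 0.004, "dy": 0.005, "dz": -0.005, "ax": -0.002, "ay": -0.004, "az": -0.013, "gripper": 5},
  {"dx": 0, "dy": 0.005, "dz": 0, "ax": 0, "ay": 0, "az": 0, "gripper": 5},
  {"dx": 0, "dy": 0, "dz": 0, "ax": 0, "ay": 0, "az": 0, "gripper": 5},
])

```text
time_s: 8.72
position: [0.5504, 0.046, 0.2152]
ee_rot: [-0.706, 0.706, -0.038, 0.035]
wrist_force: [-0.7, -0.4, -3.2]
width: 0.134
```

```bash
python3 g.py .552 .0457 .2
python3 - <<'E'
from h import *
T,s=tool(); im=viewer.read_camera('wrist'); np.savez('w3.npz',T=T,im=im); cv2.imwrite('pics/w3.png',im[:,:,::-1])
E
```

```text
8.725 z 0.21516592859078953 up xyz [-0.0032 -1.     -0.0007] F [-0.6672 -0.4284 -3.1799] tq [ 0.0145  0.0021 -0.0094] w 0.13362218931465678
delta [ 0.0016  0.0152 -0.0001] ang 84.08951745744719
```

View pics/w3.png

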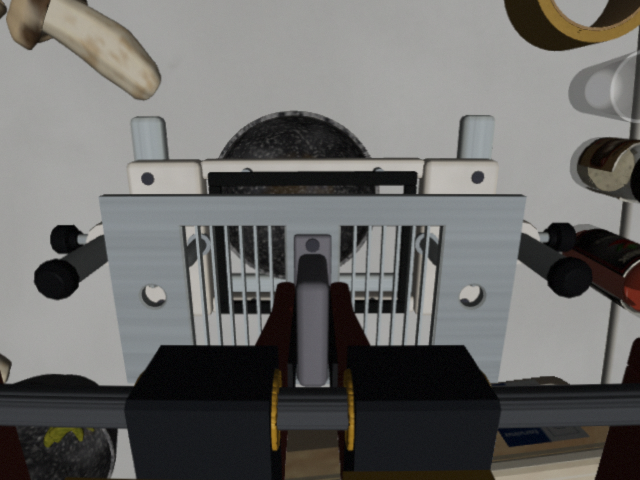

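```bash
cat >> h.py <<'E'
def hole(im,u,v,r=20,th=22):
    """hole outline = whatever differs from the plate's colour round it"""
    w=cv2.resize(im[v-r:v+r+1,u-r:u+r+1],None,fx=8,fy=8,interpolation=cv2.INTER_CUBIC).astype(float)
    med=np.median(w.reshape(-1,3),axis=0)
    m=(np.abs(w-med).max(2)>th).astype(np.uint8)*255
    m=cv2.morphologyEx(m,cv2.MORPH_CLOSE,np.ones((25,25),np.uint8)); m=cv2.morphologyEx(m,cv2.MORPH_OPEN,np.ones((9,9),np.uint8))
    c=max(cv2.findContours(m,cv2.RETR_EXTERNAL,cv2.CHAIN_APPROX_NONE)[0],key=cv2.contourArea); e=cv2.fitEllipse(cv2.convexHull(c))
    return (np.array(e[0])+.5)/8-.5+[u-r,v-r], np.array(e[1])/8
E
python3 - <<'E'
from h import *
from scipy.optimize import brentq
for f,uv in(('w2.npz',((215,224),(422,210))),('w3.npz',((154,294),(471,294)))):
    d=np.load(f); T=d['T']; C=cam('wrist',T); h=[hole(d['im'],*p) for p in uv]; q=[a[0] for a in h]
    F=lambda z:np.linalg.norm(np.subtract(*onz(C,q,z)))-.144
    z=brentq(F,-.1,.3); p=onz(C,q,z); v=p[1]-p[0]
    zz=.006 if f=='w2.npz' else T[2,3]-.0338
    for z in (z,zz):
        p=onz(C,q,z); v=p[1]-p[0]; print(f,h,'z',z,'m',p.mean(0),'sep',np.linalg.norm(v),'ang',np.degrees(np.arctan2(v[1],v[0])),'tool',T[:3,:3].T@(p.mean(0)-T[:3,3]))
E
```

```text
w2.npz [(array([213.1603, 224.8981]), array([13.8406, 16.8227])), (array([422.0073, 210.4965]), array([14.8227, 17.2833]))] z 0.006341615715507487 m [ 0.4615 -0.3084  0.0063] sep 0.14400000000000002 ang 59.41727558498471 tool [-0.0082  0.1399  0.0031]
w2.npz [(array([213.1603, 224.8981]), array([13.8406, 16.8227])), (array([422.0073, 210.4965]), array([14.8227, 17.2833]))] z 0.006 m [ 0.4616 -0.3084  0.006 ] sep 0.14417783107980336 ang 59.41727558498471 tool [-0.0081  0.1403  0.0031]
w3.npz [(array([153.1476, 295.9546]), array([22.4385, 27.7667])), (array([472.3156, 296.0601]), array([24.0796, 27.6707]))] z 0.18183955216210676 m [0.5512 0.0458 0.1818] sep 0.14400000000000002 ang 84.05977641944216 tool [ 0.0009  0.0333 -0.0001]
w3.npz [(array([153.1476, 295.9546]), array([22.4385, 27.7667])), (array([472.3156, 296.0601]), array([24.0796, 27.6707]))] z 0.18136592859078954 m [0.5515 0.0458 0.1814] sep 0.1443984198462279 ang 84.0597764194422 tool [ 0.0012  0.0338 -0.0001]
```

carry_out([
  {"dx": 0.0006, "dy": 0.008, "dz": 0, "ax": 0.0007, "ay": -0.004, "az": -0.003, "gripper": 5},
  {"dx": 0, "dy": 0.008, "dz": 0, "ax": 0, "ay": 0, "az": 0, "gripper": 5},
  {"dx": 0, "dy": 0.008, "dz": 0, "ax": 0, "ay": 0, "az": 0, "gripper": 5},
  {"dx": 0, "dy": 0.003, "dz": 0, "ax": 0, "ay": 0, "az": 0, "gripper": 5},
  {"dx": 0, "dy": 0, "dz": 0, "ax": 0, "ay": 0, "az": 0, "gripper": 5},
])

```text
time_s: 9.4
position: [0.5513, 0.0462, 0.1864]
ee_rot: [0.706, -0.706, 0.035, -0.035]
wrist_force: [0.6, 0.1, -3.0]
width: 0.134
```

```bash
python3 g.py .551 .0458 .185
```

```text
9.4 z 0.1863991316637221 up xyz [ 0.0002 -1.      0.0002] F [ 0.589  0.061 -3.031] tq [ 0.0592  0.0048 -0.0041] w 0.13426144138429874
delta [-0.0002  0.0014 -0.0005] ang 84.3545851621308
```

carry_out([
  {"dx": -0.0002, "dy": 0.003, "dz": -0.0004, "ax": 0, "ay": 0.0005, "az": 0, "gripper": 5},
  {"dx": 0, "dy": 0.003, "dz": 0, "ax": 0, "ay": 0, "az": 0, "gripper": 5},
  {"dx": 0, "dy": 0.003, "dz": 0, "ax": 0, "ay": 0, "az": 0, "gripper": 5},
  {"dx": 0, "dy": 0.0, "dz": 0, "ax": 0, "ay": 0, "az": 0, "gripper": 5},
])

```text
time_s: 9.9
position: [0.5514, 0.0458, 0.1773]
ee_rot: [0.706, -0.706, 0.035, -0.035]
wrist_force: [-1.0, 0.0, -3.1]
width: 0.133
```

```bash
python3 g.py .551 .0458 .176
python3 - <<'E'
from h import *
T,s=tool(); im=viewer.read_camera('wrist'); np.savez('w4.npz',T=T,im=im); im=im[:,:,::-1]
cv2.imwrite('pics/c4.png',np.hstack([cv2.resize(im[265:330,u-35:u+35],None,fx=5,fy=5,interpolation=cv2.INTER_NEAREST) for u in(154,472)]))
E
```

```text
9.9 z 0.1772512961783694 up xyz [ 0.0012 -1.      0.0002] F [-0.9633  0.0181 -3.1046] tq [-0.0033  0.0491  0.0368] w 0.13263244389750523
delta [-0.0004  0.0013 -0.    ] ang 84.32438693614787
```

View pics/c4.png

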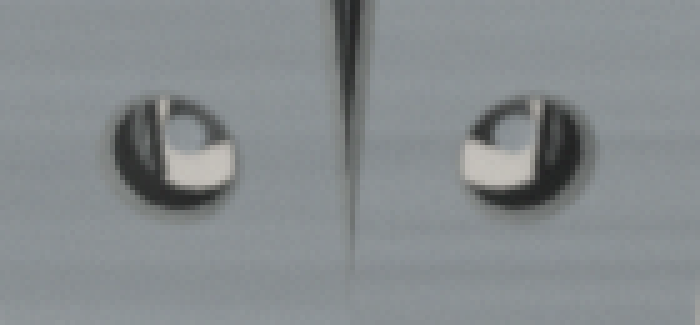

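Run:
```python
from h import *
d=np.load('w4.npz'); T=d['T']; C=cam('wrist',T)
h=[hole(d['im'],154,295)[0],hole(d['im'],471,295)[0]]; print(h)
L=lambda p:(p-T[:3,3])@T[:3,:3]*1000
for hh in (h,[(153.6,295),(471.2,295)]): print('holes',L(onz(C,hh,T[2,3]-.0338)))
t=[(156.0,290.4),(469.0,290.4)]
for z in(.1396,.138,.1365,.135): print(z,'tips',L(onz(C,t,z)))
```

```text
[array([153.3013, 295.8618]), array([472.2077, 295.9305])]
holes [[  1.0515  33.7889 -72.1705]
 [  1.1659  33.8139  72.0953]]
holes [[  0.6241  33.7884 -71.9837]
 [  0.7025  33.8132  71.5799]]
0.1396 tips [[  0.0941  37.639  -72.2066]
 [  0.1732  37.6639  71.8992]]
0.138 tips [[  0.8179  39.2398 -72.8641]
 [  0.8977  39.2649  72.5582]]
0.1365 tips [[  1.4964  40.7405 -73.4805]
 [  1.577   40.7659  73.1759]]
0.135 tips [[  2.175   42.2413 -74.0969]
 [  2.2562  42.2668  73.7937]]
```

carry_out([
  {"dx": -0.0006, "dy": 0.0, "dz": 0, "ax": 0, "ay": 0, "az": 0.0012, "gripper": 5},
  {"dx": 0, "dy": 0.002, "dz": 0, "ax": 0, "ay": 0, "az": 0, "gripper": 5},
  {"dx": 0, "dy": 0.002, "dz": 0, "ax": 0, "ay": 0, "az": 0, "gripper": 5},
  {"dx": 0, "dy": 0.002, "dz": 0, "ax": 0, "ay": 0, "az": 0, "gripper": 5},
])

```text
time_s: 10.45
position: [0.5513, 0.0459, 0.1714]
ee_rot: [0.706, -0.706, 0.035, -0.035]
wrist_force: [-0.7, -0.4, -2.9]
width: 0.136
```

```bash
python3 g.py .551 .0458 .17
```

```text
10.45 z 0.17142699561897745 up xyz [ 0.0011 -1.      0.0003] F [-0.6562 -0.4041 -2.9042] tq [ 0.0108  0.0418 -0.0075] w 0.13620842202026254
delta [-0.0003  0.0014 -0.0001] ang 84.32364547087873
```

carry_out([
  {"dx": -0.0006, "dy": 0.001, "dz": 0, "ax": 0, "ay": 0, "az": 0.001, "gripper": 5},
  {"dx": 0, "dy": 0.001, "dz": 0, "ax": 0, "ay": 0, "az": 0, "gripper": 5},
  {"dx": 0, "dy": 0.001, "dz": 0, "ax": 0, "ay": 0, "az": 0, "gripper": 5},
])

```text
time_s: 10.82
position: [0.5505, 0.0459, 0.168]
ee_rot: [0.706, -0.706, 0.035, -0.035]
wrist_force: [-0.3, -0.5, -3.5]
width: 0.135
```

```bash
python3 g.py .551 .0458 .17
python3 - <<'E'
from h import *
T,s=tool(); im=viewer.read_camera('wrist'); np.savez('w5.npz',T=T,im=im); im=im[:,:,::-1]
cv2.imwrite('pics/c5.png',np.hstack([cv2.resize(im[265:330,u-35:u+35],None,fx=5,fy=5,interpolation=cv2.INTER_NEAREST) for u in(154,472)]))
E
```

```text
10.825 z 0.1680267634187562 up xyz [-0.0003 -1.      0.0002] F [-0.3117 -0.5319 -3.5385] tq [-0.0032 -0.027   0.0046] w 0.13474726206436607
delta [ 0.0005 -0.002  -0.0001] ang 84.32137554894992
```

View pics/c5.png

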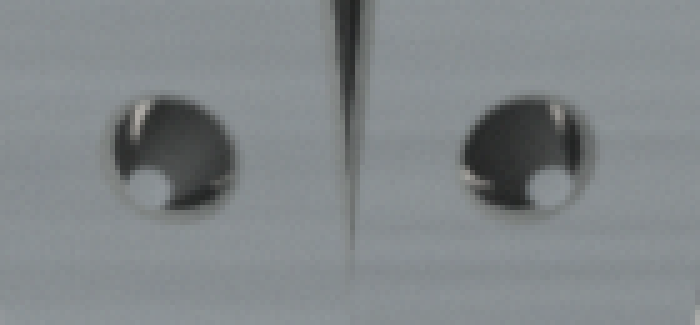

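Run:
```python
from h import *
d=np.load('w5.npz'); T=d['T']; C=cam('wrist',T)
L=lambda p:(p-T[:3,3])@T[:3,:3]*1000
h=[hole(d['im'],154,295)[0],hole(d['im'],471,295)[0]]; print(h)
print('holes',L(onz(C,h,T[2,3]-.0338)))
t=[(148.6,302.1),(437+(550-350+.5)/5-.5,302.1)]
for z in(.1396,.139,.1385): print(z,'tips',L(onz(C,t,z)))
```

```text
[array([153.3908, 295.7127]), array([472.0775, 295.8967])]
holes [[  0.975   33.7838 -72.1195]
 [  1.1496  33.8155  72.0355]]
0.1396 tips [[  1.5538  28.4104 -72.3648]
 [  1.6372  28.4421  72.1385]]
0.139 tips [[  1.8454  29.0102 -72.6254]
 [  1.929   29.0421  72.4   ]]
0.1385 tips [[  2.0884  29.5101 -72.8426]
 [  2.1723  29.542   72.6179]]
```

carry_out([
  {"dx": 0.0004, "dy": 0.001, "dz": -0.0001, "ax": 0, "ay": 0, "az": 0, "gripper": 5},
  {"dx": 0, "dy": 0.001, "dz": 0, "ax": 0, "ay": 0, "az": 0, "gripper": 5},
  {"dx": 0, "dy": 0.0005, "dz": 0, "ax": 0, "ay": 0, "az": 0, "gripper": 5},
])

```text
time_s: 11.25
position: [0.5509, 0.0458, 0.1653]
ee_rot: [0.706, -0.706, 0.035, -0.035]
wrist_force: [-0.6, 0.4, -3.4]
width: 0.133
```

```bash
python3 g.py .551 .0458 .164
```

```text
11.25 z 0.16530965414372026 up xyz [-0.0003 -1.      0.0002] F [-0.5965  0.355  -3.3781] tq [0.0451 0.0302 0.0072] w 0.13341063244139567
delta [0.0001 0.0013 0.    ] ang 84.32462030170693
```

carry_out([
  {"dx": 0, "dy": 0.001, "dz": 0, "ax": 0, "ay": 0, "az": 0, "gripper": 5},
  {"dx": 0, "dy": 0.001, "dz": 0, "ax": 0, "ay": 0, "az": 0, "gripper": 5},
  {"dx": 0, "dy": 0.001, "dz": 0, "ax": 0, "ay": 0, "az": 0, "gripper": 5},
])

```text
time_s: 11.62
position: [0.5511, 0.0459, 0.1623]
ee_rot: [0.706, -0.706, 0.035, -0.035]
wrist_force: [-0.7, 0.1, -2.2]
width: 0.137
```

```bash
python3 g.py .551 .0458 .164
```

```text
11.625 z 0.16229855488634953 up xyz [ 0.0001 -1.      0.0005] F [-0.7496  0.1051 -2.2177] tq [-0.0069 -0.0038 -0.0035] w 0.1370871350666038
delta [-0.0001 -0.0017 -0.0001] ang 84.3204033976533
```

carry_out([
  {"dx": -0.0001, "dy": 0.001, "dz": 0, "ax": 0, "ay": 0, "az": 0, "gripper": 5},
  {"dx": 0, "dy": 0.001, "dz": 0, "ax": 0, "ay": 0, "az": 0, "gripper": 5},
  {"dx": 0, "dy": 0.001, "dz": 0, "ax": 0, "ay": 0, "az": 0, "gripper": 5},
])

```text
time_s: 12.0
position: [0.5514, 0.0458, 0.1598]
ee_rot: [0.706, -0.706, 0.035, -0.035]
wrist_force: [-1.2, 0.6, -0.8]
width: 0.133
```

```bash
python3 g.py .551 .0458 .164
```

```text
12.0 z 0.15977605728936942 up xyz [ 0.0012 -1.      0.0004] F [-1.1853  0.6218 -0.7549] tq [0.0176 0.1611 0.0237] w 0.13343097901586243
delta [-0.0004 -0.0042 -0.0001] ang 84.32634942976796
```

carry_out([
  {"dx": -0.0004, "dy": 0.001, "dz": -0.0001, "ax": 0, "ay": 0, "az": 0.001, "gripper": 5},
  {"dx": -0.0001, "dy": 0.001, "dz": 0, "ax": 0, "ay": 0, "az": 0, "gripper": 5},
  {"dx": -0.0001, "dy": 0.001, "dz": 0, "ax": 0, "ay": 0, "az": 0, "gripper": 5},
])

```text
time_s: 12.38
position: [0.5514, 0.0458, 0.157]
ee_rot: [0.706, -0.706, 0.035, -0.036]
wrist_force: [-0.7, -0.4, -0.1]
width: 0.139
```

```bash
python3 g.py .551 .0458 .147
```

```text
12.375 z 0.15697177900428974 up xyz [ 0.0014 -1.      0.0005] F [-0.6519 -0.3692 -0.1113] tq [-0.0273  0.0062  0.0617] w 0.13901541478438265
delta [-0.0004  0.01    0.    ] ang 84.32257209495242
```

carry_out([
  {"dx": -0.0005, "dy": 0.001, "dz": 0, "ax": 0.0003, "ay": 0, "az": 0.0012, "gripper": 5},
  {"dx": -0.0002, "dy": 0.001, "dz": 0, "ax": 0, "ay": 0, "az": 0.0005, "gripper": 5},
  {"dx": -0.0001, "dy": 0.001, "dz": 0, "ax": 0, "ay": 0, "az": 0, "gripper": 5},
  {"dx": -0.0001, "dy": 0.001, "dz": 0, "ax": 0, "ay": 0, "az": 0, "gripper": 5},
])

```text
time_s: 12.88
position: [0.5508, 0.0458, 0.1526]
ee_rot: [0.707, -0.706, 0.035, -0.035]
wrist_force: [0.6, 0.3, -1.3]
width: 0.131
```

```bash
python3 g.py .551 .0458 .147
```

```text
12.875 z 0.15263022979737761 up xyz [ 0.0003 -1.      0.0008] F [ 0.6181  0.2507 -1.3248] tq [ 0.074  -0.0658  0.0516] w 0.1313847545206058
delta [0.0002 0.0056 0.    ] ang 84.32403828991453
```

carry_out([
  {"dx": 0.0001, "dy": 0.001, "dz": 0, "ax": -0.0008, "ay": 0, "az": 0, "gripper": 5},
  {"dx": 0, "dy": 0.001, "dz": 0, "ax": 0, "ay": 0, "az": 0, "gripper": 5},
  {"dx": 0, "dy": 0.001, "dz": 0, "ax": 0, "ay": 0, "az": 0, "gripper": 5},
])

```text
time_s: 13.25
position: [0.5504, 0.0458, 0.1489]
ee_rot: [-0.706, 0.706, -0.035, 0.035]
wrist_force: [-0.1, -0.6, -1.9]
width: 0.133
```

```bash
python3 g.py .551 .0458 .147
```

```text
13.25 z 0.14888945450116234 up xyz [-0.001  -1.     -0.0001] F [-0.0835 -0.5503 -1.9357] tq [ 0.0426 -0.0543  0.0347] w 0.13325201865114303
delta [0.0006 0.0019 0.    ] ang 84.3257942179317
```

carry_out([
  {"dx": 0.0005, "dy": 0.0005, "dz": 0, "ax": 0, "ay": 0, "az": -0.001, "gripper": 5},
  {"dx": 0.0002, "dy": 0.001, "dz": 0, "ax": 0, "ay": 0, "az": 0, "gripper": 5},
  {"dx": 0, "dy": 0.001, "dz": 0, "ax": 0, "ay": 0, "az": 0, "gripper": 5},
])

```text
time_s: 13.62
position: [0.5505, 0.0458, 0.1466]
ee_rot: [-0.706, 0.706, -0.035, 0.035]
wrist_force: [-1.9, 0.6, 4.6]
width: 0.133
```

```bash
python3 g.py .551 .0458 .147
```

```text
13.625 z 0.14655437454719342 up xyz [-0.0009 -1.     -0.0001] F [-1.9227  0.596   4.6423] tq [0.0302 0.2136 0.0193] w 0.13278465068114365
delta [ 0.0005 -0.0004  0.    ] ang 84.32958963827355
```

carry_out([
  {"dx": 0.0001, "dy": 0.0008, "dz": 0, "ax": 0, "ay": 0, "az": -0.0005, "gripper": 5},
  {"dx": 0, "dy": 0.0008, "dz": 0, "ax": 0, "ay": 0, "az": 0, "gripper": 5},
])

```text
time_s: 13.88
position: [0.5506, 0.0458, 0.1458]
ee_rot: [-0.706, 0.706, -0.035, 0.035]
wrist_force: [-2.7, 1.3, 5.6]
width: 0.136
```

```bash
python3 g.py .551 .0458 .147
```

```text
13.875 z 0.14582848873313153 up xyz [-0.0001 -1.     -0.0002] F [-2.7466  1.2598  5.6279] tq [ 0.0522  0.4297 -0.0062] w 0.13619999468483587
delta [ 0.0004 -0.0012  0.    ] ang 84.3327997039674
```

carry_out([
  {"dx": -0.0004, "dy": 0.0008, "dz": 0, "ax": 0, "ay": 0, "az": 0, "gripper": 5},
  {"dx": 0, "dy": 0.0008, "dz": 0, "ax": 0, "ay": 0, "az": 0, "gripper": 5},
])

```text
time_s: 14.12
position: [0.5505, 0.0458, 0.1454]
ee_rot: [-0.706, 0.706, -0.035, 0.035]
wrist_force: [-3.5, -0.3, 6.1]
width: 0.135
```

```bash
python3 g.py .551 .0458 .147
```

```text
14.125 z 0.14543390251199637 up xyz [ 0.0012 -1.     -0.0002] F [-3.5387 -0.2911  6.1173] tq [ 0.085   0.6034 -0.0032] w 0.1353493965328823
delta [ 0.0005 -0.0016  0.0001] ang 84.33062316049562
```

carry_out([
  {"dx": -0.0005, "dy": 0.0006, "dz": 0, "ax": 0, "ay": 0, "az": 0.0015, "gripper": 5},
  {"dx": 0, "dy": 0.0006, "dz": 0, "ax": 0, "ay": 0, "az": 0.0005, "gripper": 5},
])

```text
time_s: 14.38
position: [0.5506, 0.0458, 0.1455]
ee_rot: [-0.706, 0.706, -0.035, 0.035]
wrist_force: [-3.3, -0.3, 6.4]
width: 0.133
```

```bash
python3 g.py .551 .0458 .147
```

```text
14.375 z 0.145458682193542 up xyz [ 0.0008 -1.     -0.0001] F [-3.2907 -0.2887  6.4119] tq [0.0712 0.5675 0.0012] w 0.13299556705717805
delta [ 0.0004 -0.0015  0.    ] ang 84.33375250051012
```

carry_out([
  {"dx": -0.001, "dy": 0.0012, "dz": 0, "ax": 0, "ay": 0, "az": 0.001, "gripper": 5},
  {"dx": -0.0005, "dy": 0.0012, "dz": 0, "ax": 0, "ay": 0, "az": 0.001, "gripper": 5},
])

```text
time_s: 14.62
position: [0.5505, 0.0458, 0.1448]
ee_rot: [-0.706, 0.706, -0.034, 0.036]
wrist_force: [-3.0, 0.5, 7.8]
width: 0.135
```

```bash
python3 g.py .551 .0458 .147
```

```text
14.625 z 0.14476999047679198 up xyz [ 0.0022 -1.     -0.0001] F [-3.0378  0.5321  7.8457] tq [ 0.0409  0.6312 -0.0333] w 0.13522300906888055
delta [ 0.0005 -0.0022  0.    ] ang 84.33235207569983
```

carry_out([
  {"dx": -0.0005, "dy": 0.0014, "dz": 0, "ax": 0, "ay": 0, "az": 0.002, "gripper": 5},
  {"dx": 0, "dy": 0.0014, "dz": 0, "ax": 0, "ay": 0, "az": 0.001, "gripper": 5},
])

```text
time_s: 14.88
position: [0.5505, 0.0458, 0.1438]
ee_rot: [-0.706, 0.706, -0.035, 0.035]
wrist_force: [-4.7, -0.2, 10.7]
width: 0.131
```

```bash
python3 g.py .551 .0458 .147
```

```text
14.875 z 0.1437885871364883 up xyz [ 0.0009 -1.     -0.0001] F [-4.7407 -0.1873 10.7402] tq [ 0.0864  0.865  -0.0298] w 0.1311841501735725
delta [ 0.0005 -0.0032  0.    ] ang 84.33864638347552
```

carry_out([
  {"dx": 0, "dy": -0.0006, "dz": 0, "ax": 0, "ay": 0, "az": 0, "gripper": 5},
  {"dx": 0, "dy": -0.0006, "dz": 0, "ax": 0, "ay": 0, "az": 0, "gripper": 5},
])

```text
time_s: 15.12
position: [0.5505, 0.0458, 0.1452]
ee_rot: [-0.706, 0.706, -0.035, 0.035]
wrist_force: [0.9, 0.5, -10.6]
width: 0.134
```

```bash
python3 g.py .551 .0458 .147
```

```text
15.125 z 0.14523623175941802 up xyz [ 0.0011 -1.     -0.0001] F [  0.9089   0.4532 -10.598 ] tq [ 0.0487 -0.3529 -0.0226] w 0.13394457131001225
delta [ 0.0005 -0.0018  0.    ] ang 84.3356687417272
```

carry_out([
  {"dx": 0, "dy": 0.0004, "dz": 0, "ax": 0, "ay": 0, "az": 0, "gripper": 5},
  {"dx": 0, "dy": 0, "dz": 0, "ax": 0, "ay": 0, "az": 0, "gripper": 5},
])

```text
time_s: 15.38
position: [0.5505, 0.0458, 0.1451]
ee_rot: [-0.706, 0.706, -0.035, 0.035]
wrist_force: [-1.2, -0.3, 1.6]
width: 0.134
```

```bash
python3 g.py .551 .0458 .147
python3 - <<'E'
from h import *
im=viewer.read_camera('wrist')[:,:,::-1]; cv2.imwrite('pics/w6.png',im[170:380,40:590])
E
```

```text
15.375 z 0.14507974016517838 up xyz [ 0.0011 -1.     -0.0001] F [-1.2227 -0.3208  1.569 ] tq [0.0399 0.282  0.0546] w 0.13420834486647706
delta [ 0.0005 -0.0019  0.    ] ang 84.33191841429257
```

View pics/w6.png

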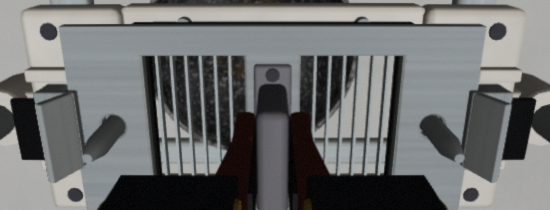

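carry_out([
  {"dx": 0, "dy": 0, "dz": 0, "ax": 0, "ay": 0, "az": 0, "gripper": 40},
  {"dx": 0, "dy": 0, "dz": 0, "ax": 0, "ay": 0, "az": 0, "gripper": 40},
  {"dx": 0, "dy": 0, "dz": 0, "ax": 0, "ay": 0, "az": 0, "gripper": 40},
  {"dx": 0, "dy": -0.01, "dz": 0, "ax": 0, "ay": 0, "az": 0, "gripper": 40},
  {"dx": 0, "dy": -0.02, "dz": 0, "ax": 0, "ay": 0, "az": 0, "gripper": 40},
  {"dx": 0, "dy": -0.04, "dz": 0, "ax": 0, "ay": 0, "az": 0, "gripper": 40},
  {"dx": 0, "dy": -0.04, "dz": 0, "ax": 0, "ay": 0, "az": 0, "gripper": 40},
  {"dx": 0, "dy": 0, "dz": 0, "ax": 0, "ay": 0, "az": 0, "gripper": 40},
  {"dx": 0, "dy": 0, "dz": 0, "ax": 0, "ay": 0, "az": 0, "gripper": 40},
])

```text
time_s: 16.55
position: [0.5512, 0.0457, 0.2603]
ee_rot: [-0.706, 0.706, -0.034, 0.036]
wrist_force: [0.4, 0.1, -0.1]
width: 0.401
```

```bash
python3 g.py .551 .0458 .147
python3 - <<'E'
from h import *
im=viewer.read_camera('wrist')[:,:,::-1]; cv2.imwrite('pics/w7.png',im)
E
```

```text
16.55 z 0.26034486250853095 up xyz [ 0.0038 -1.     -0.    ] F [ 0.4146  0.0658 -0.0844] tq [ 0.0545  0.0059 -0.0405] w 0.4013023925398571
delta [-0.0007  0.1133  0.0001] ang 84.3296612378802
```

View pics/w7.png

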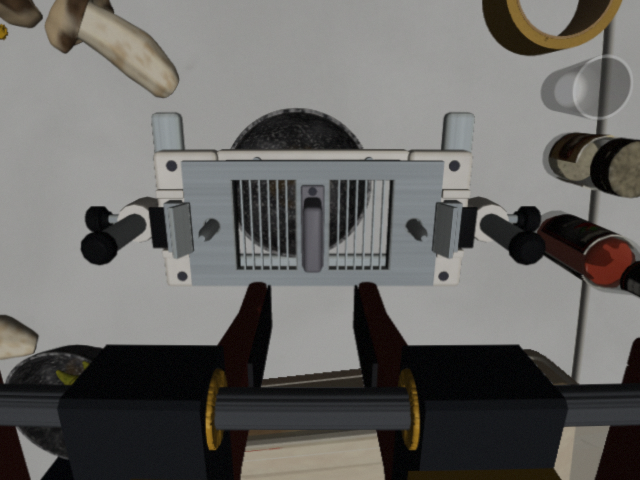

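The plate sits level on both pins, with pin tips at about (205,234) and (420,234). Both catches overlap its ends, at (178,230) and (447,228), and the gripper is free. I'm handing in the job.

```bash
python3 -c "
from cell import workorder; print(workorder.finish_job())"
```

```text
the job is handed in; nothing more can be done
None
```

The slicing plate is seated on the slicer's two pins with both catches over its ends, the gripper has let go, and the job is handed in after about 16.6 s of robot time. No verdict is reported, so what follows rests on my own checks.

**What I did:**
- I took the plate by its fin and levelled it over the slicer.
- I lined the holes up with the pin tips in the wrist camera to about 0.5 mm, then lowered it in steps of about 1 mm.
- The ramps met the plate about 16 mm above the bed, as expected. I pressed until about 14 N was on the plate.

**Last checks:**
- **Catches:** a light pull of about 7 N was resisted, with hardly any moment (0.05 N m) between the two ends. The last picture shows both catches over the plate's ends.
- **Level and clear:** the tool was level within about 0.001 rad when it let go, and the wrist force was back near zero after lifting clear. The food, bottles and bowl visible in the last picture look undisturbed. mushroom_c was not in it and was not re-checked.

**What did not agree fully:**
- While pressing, a sideways force of up to 4.7 N showed that the holes bound slightly on the pins. It was within the limits, by my readings.
- Small sideways corrections during pressing had little effect. The tool stayed about 0.5 mm off my target.
- The clamping force after release was not measured directly.

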